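# Put the piled-up bench tools back into their shadow-foam tiles

## Task

Someone piled the bench tools up to wipe the table. Take the pile apart and lay each tool (tin, tape measure, power bank, multimeter) back in the foam tile whose cut-out is made for it: flat on the yellow floor, face up and lined up with the cut-out, set down gently without dropping or tipping anything. The pliers and the highlighter stay where they lie.

Things in the scene. Friction and masses are not known exactly. Their poses are not given: they have to be found in the camera images.
- multimeter: Pocket multimeter, the bottom of the pile, lying face up on the table: black face with a green display, a grey dial and three jacks, in a red rubber frame. 120 mm long (its x axis, display towards +x), 60 mm wide (y), 30 mm high, 220 g. A plain box for gripping; the top of the frame is level, so the power bank rests 30 mm above the origin. Origin: centre of the underside, z up.
- power_bank: Blue power bank, second from the bottom, lying flat on the multimeter roughly lengthwise with it: 90 mm long (x), 54 mm wide (y), 22 mm high, 190 g. Origin: centre of the underside, z up.
- tape_measure: Orange and black pocket tape measure lying on its side on the power bank: 58 mm long (x, the steel end hook at +x), 46 mm wide (y), 26 mm high, flat on top, 130 g. Origin: centre of the underside, z up.
- tin: Round bare-aluminium screw-lid tin, the top of the pile, standing on the tape measure: 36 mm across the lid (upper 8 mm), 35 mm across below it, 24 mm high, 45 g. Origin: centre of the underside, z up.
- tile_multimeter: Foam tile of the multimeter, fixed: dark grey, 160 x 110 mm (x, y), 12 mm thick; largest rectangular cut-out, 136 x 76 mm, floor yellow, 4 mm above the table: 8 mm of room round the tool, plus a finger notch mid-way along each long side (+-y), 32 mm wide, 12 mm further out. Tool either way round, length along the tile's x. Origin: centre of the tile's underside, under the middle of the cut-out.
- tile_power_bank: Foam tile of the power bank, fixed: 130 x 104 mm (x, y), rectangular cut-out 106 mm (x) by 70 mm (y). Thickness (12 mm), floor height (yellow, 4 mm above the table), room, finger notches and origin as for the multimeter's tile; either way round, length along x.
- tile_tape_measure: Foam tile of the tape measure, fixed: 118 x 92 mm (x, y), smallest rectangular cut-out, 74 mm (x) by 62 mm (y). Thickness, floor height, room, finger notches and origin as for the others; either way round, length along x.
- tile_tin: Foam tile of the tin, fixed: 76 x 76 mm with a round cut-out 52 mm across in its middle. Thickness, floor height, room (8 mm) and origin as for the others; no notches. Any turn of the tin will do.
- pliers: Small jewellery pliers with grey handles, loose, lying on the table, to be left alone: about 130 mm long (x, steel jaws at +x), 55 mm wide, 14 mm high. Origin: near the joint of the pliers, at table height.
- highlighter: Yellow-green highlighter pen, loose, lying on the table, to be left alone: 115 mm long (x, cap at +x), 18 mm wide, 15 mm high. Origin: about its middle, on its underside.
Mind the look-alikes: they are no part of the job. There is more than one size of the multimeter; the one meant has the size given above.

How it is judged:
By the outcome, as a careful person would: the job done as asked, in the order asked, and still so for the second after the job is handed in, with the robot touching nothing.
It also fails if it takes over 131 s, if anything falls off the work surface, if the arm or the gripper's body presses on something with over 40 N, if the wrist force passes 120 N, or if a joint passes its speed limit or range.

## Robot

A 6-joint arm with a two-finger parallel gripper is mounted at the origin on the work surface. World frame = base frame: x ahead of the robot, y to its left, z up, the work surface at z = 0. Lengths are in m, angles in degrees, forces in N, time in s.
With the tool pointing down it reaches from about 0.375 to 0.9 m from the base axis. Payload 3.1 kg.
Tool frame: the origin (TCP) lies on the centre line of the jaws, within the pads' length; the fingertips stand 19 mm ahead of it and the grasp point (between the pads) is the TCP; z points along the fingers, y is the direction in which the jaws open and shut (so a half turn about z gives the same grasp; the last joint's range is limited). The gripper opens to 87 mm and grips with 3 to 60 N. Pads are 19 mm wide; open, the fingers measure 117 mm over their backs; the gripper's body (75 mm by 190 mm) begins 51 mm behind the grasp point.
Start: joints at [-77.836, 30.224, 82.088, -0, 67.689, -10.227], TCP at [0.238, -0.578, 0.242] pointing down, gripper open.
Joint ranges: [-176.69, 176.69], [-43.24, 126.21], [12.49, 139.97], [-82, 262], [0, 151.66], [-163.58, 163.58]. Speed limits (degrees/s): [159.86, 159.86, 180, 180, 180, 180].

## Interface

Orientations are given as a 3x3 rotation matrix whose columns are the frame's x, y, z axes.
In Python, from rig import bot gives the robot as it stands.
- The arm moves only by the tool carry_out, never from a script. Its argument "targets" is a list of rows, each a list of 6 numbers: the shift along the tool's x, y, z each as a share of 200 mm, from -1 to 1, then the turn, a rotation vector about the tool's x, y, z each as a share of pi/2 rad, from -1 to 1. In form: [[dx, dy, dz, ax, ay, az], ...]. A call has 1 to 20 rows; each row is the pose to reach, as a shift and turn from the pose measured when the call began, along the tool's axes at that moment; what a row does not reach only later rows make up. A row lasts 1/8 s, in which the tool goes at most 62.5 mm and 10.7 degrees, less where a joint would pass 70% of its speed; a pose out of reach is approached as far as the arm can. A call with a number of a shift or a turn outside -1 to 1 is refused whole. A call with a gripper value outside its range is refused whole. "jaw" is the gripper's target within -1 to 1 (fully open at 1, half-way at 0, shut at -1), set as the call begins (left out, the last holds). The fingers move at their own pace and stop on an object; the grip force is fixed at half the most. Time passes only in rows, so rows that repeat a pose let the fingers close. It gives the time, the measured TCP pose, the force and the opening at its end, in the units of the state.
- bot.read_state(): the state, without advancing time (a new reading comes with each control period).
- bot.capture(name): name is "scene" or "top" or "wrist"; returns the picture (384x512x3 uint8, blue, green, red); there is no depth.
- bot.camera_info(name): a dict with "camera_matrix" (3x3 intrinsics, pixels), "view" (4x4, takes a point from world to camera coordinates); the wrist camera has in their place "mount" (4x4, takes a point from camera to tool coordinates, whose origin is the TCP and whose axes are the flange's). Camera axes: x right, y down, z forward; pixel columns grow to the right and rows downward; lengths in m; the calibration is good to about 2 mm. A picture is of the moment at which its call begins: read the wrist's pose just before it. camera_info takes no time and is no camera call.
- bot.hand_in(): hands the job in, once; it reports no verdict.
The state is a dict: "time_s": time; "joint_positions": joint angles; "qvel": joint speeds; "tau": joint torques, N m; "position": TCP position; "tcp_rot": TCP orientation; "force": force on the tool from outside, world axes, zero at the start; "moment": the same for the moment, N m; "opening": opening from 0.0 (shut) to 1.0 (fully open).
Only numpy, scipy, OpenCV 4.12 (cv2) and the standard library are available. Lean on these libraries where they do the work, as an engineer would, in place of code of your own. Each camera call takes 0.05 s, during which the arm holds its last target.

## Working session

There is one attempt and no reset: what is moved stays moved. The work goes in short steps, Python scripts to look and compute and a tool call to move; the robot and the scene stay as the last step left them, time stands still between calls to the robot, and variables do not carry over. Pictures are saved under pics/ and viewed, and the job is handed in when it is done.

Besides the shell and the picture viewer there is one more tool, called after ">>>" as name(argument=value, ...) on one line, values as JSON. carry_out: Moves the arm, as the interface text tells. Shift numbers are shares of 200 mm and turn numbers shares of pi/2 rad, none past 1 either way. Its arguments: {"type":"object","properties":{"targets":{"type":"array"},"jaw":{"type":"number"}},"required":["targets"]}

```bash
ls; mkdir -p pics
python3 - <<'E'
from rig import bot
import cv2,numpy as np
np.set_printoptions(precision=4,suppress=True)
print(bot.read_state())
for n in ["scene","top","wrist"]:
    print(n,bot.camera_info(n))
    cv2.imwrite(f"pics/a_{n}.png",bot.capture(n))
E
```

```text
pics
{'time_s': 0.0, 'joint_positions': array([-77.8351,  30.2786,  82.1581,  -0.0003,  67.6876, -10.2278]), 'qvel': array([ 0.0901,  0.0541, -0.0743, -0.0431, -0.1016,  0.0632]), 'tau': array([ -0.0013, -44.0037, -17.6592,   0.0632,   0.0581,  -0.0002]), 'position': array([ 0.238 , -0.5772,  0.2406]), 'tcp_rot': array([[ 0.9246,  0.381 , -0.0005],
       [ 0.381 , -0.9246,  0.0021],
       [ 0.0004, -0.0021, -1.    ]]), 'force': array([ 0.1482, -1.2375,  0.3236]), 'moment': array([-0.0108,  0.0404, -0.0344]), 'opening': 1.000815102972748}
scene {'camera_matrix': array([[429.1549,   0.    , 251.6049],
       [  0.    , 429.1549, 189.2245],
       [  0.    ,   0.    ,   1.    ]]), 'view': array([[-0.2741,  0.9617, -0.0034,  0.1571],
       [ 0.7133,  0.2009, -0.6715, -0.3311],
       [-0.6451, -0.1865, -0.741 ,  1.4086],
       [ 0.    ,  0.    ,  0.    ,  1.    ]])}
top {'camera_matrix': array([[376.2125,   0.    , 256.7966],
       [  0.    , 376.2125, 187.1018],
       [  0.    ,   0.    ,   1.    ]]), 'view': array([[ 0.0043, -1.    , -0.0007, -0.0247],
       [-0.9731, -0.004 , -0.2304,  0.5712],
       [ 0.2304,  0.0017, -0.9731,  0.8237],
       [ 0.    ,  0.    ,  0.    ,  1.    ]])}
wrist {'camera_matrix': array([[337.5994,   0.    , 250.7409],
       [  0.    , 337.5994, 193.7669],
       [  0.    ,   0.    ,   1.    ]]), 'mount': array([[-0.0008, -0.9545, -0.2981,  0.0811],
       [ 1.    , -0.0012,  0.001 , -0.0005],
       [-0.0013, -0.2981,  0.9545, -0.1428],
       [ 0.    ,  0.    ,  0.    ,  1.    ]])}
```

View pics/a_scene.png

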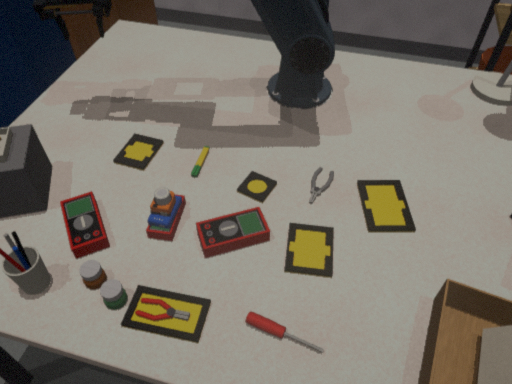

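View pics/a_top.png

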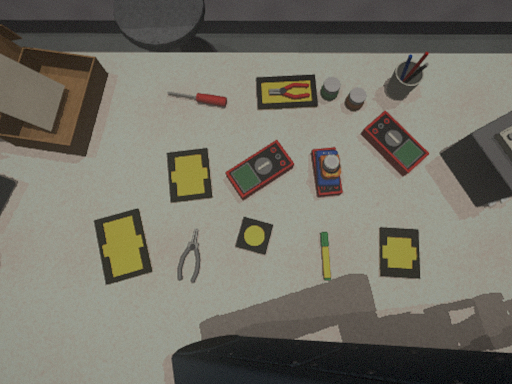

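View pics/a_wrist.png

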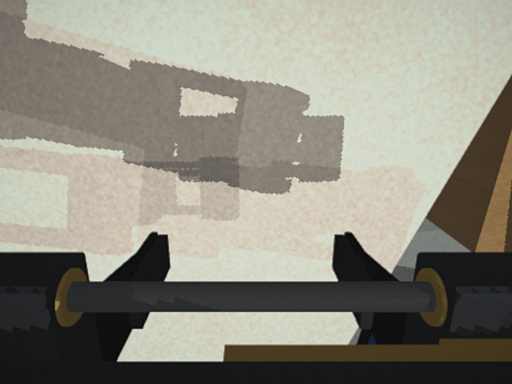

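```bash
cat > h.py <<'E'
import numpy as np,cv2
from rig import bot
np.set_printoptions(precision=4,suppress=True)
def ray(name,uv,z,pose=None):
    """pixels->world at height z"""
    ci=bot.camera_info(name);K=np.array(ci["camera_matrix"])
    if name=="wrist":
        T=np.eye(4);T[:3,:3]=pose[1];T[:3,3]=pose[0]
        C=T@np.array(ci["mount"])
    else: C=np.linalg.inv(ci["view"])
    uv=np.atleast_2d(uv).astype(float)
    d=np.c_[uv,np.ones(len(uv))]@np.linalg.inv(K).T@C[:3,:3].T
    s=(z-C[2,3])/d[:,2]
    return C[:3,3]+d*s[:,None]
def proj(name,P,pose=None):
    ci=bot.camera_info(name);K=np.array(ci["camera_matrix"])
    if name=="wrist":
        T=np.eye(4);T[:3,:3]=pose[1];T[:3,3]=pose[0]
        V=np.linalg.inv(T@np.array(ci["mount"]))
    else: V=np.array(ci["view"])
    P=np.atleast_2d(P);p=P@V[:3,:3].T+V[:3,3]
    q=p@K.T
    return q[:,:2]/q[:,2:]
def yellow(img):
    hsv=cv2.cvtColor(img,cv2.COLOR_BGR2HSV)
    return cv2.inRange(hsv,(22,150,90),(35,255,255))
def crop(img,x0,y0,x1,y1,k,fn):
    cv2.imwrite(fn,cv2.resize(img[y0:y1,x0:x1],None,fx=k,fy=k,interpolation=cv2.INTER_CUBIC))
def shot(tag):
    s=bot.read_state();im=bot.capture("wrist")
    cv2.imwrite(f"pics/{tag}.png",im);np.savez(f"{tag}.npz",p=s["position"],R=s["tcp_rot"])
    return s,im
def load(tag):
    d=np.load(f"{tag}.npz");return (d["p"],d["R"]),cv2.imread(f"pics/{tag}.png")
def go(pos,R):
    """numbers for a move to pos, R from the present pose"""
    from scipy.spatial.transform import Rotation as Ro
    s=bot.read_state();p,R0=s["position"],s["tcp_rot"]
    d=R0.T@(np.array(pos)-p);rv=Ro.from_matrix(R0.T@R).as_rotvec()
    print("from",p,"shift",d/0.2,"turn",rv/(np.pi/2), "mm",np.linalg.norm(d)*1e3,"deg",np.degrees(np.linalg.norm(rv)))
    return d/0.2,rv/(np.pi/2)
def Rd(yaw_deg):
    """tool down, tool y (jaw) axis pointing at world yaw"""
    a=np.radians(yaw_deg);y=np.array([np.cos(a),np.sin(a),0]);z=np.array([0,0,-1.]);x=np.cross(y,z)
    return np.c_[x,y,z]
E
python3 - <<'E'
from h import *
im=cv2.imread("pics/a_top.png")
m=yellow(im)
n,l,st,c=cv2.connectedComponentsWithStats(m)
for i in range(1,n):
    if st[i,4]>100:
        print(c[i],st[i],ray("top",c[i],0.004)[0])
        cs=cv2.findContours((l==i).astype(np.uint8),cv2.RETR_EXTERNAL,cv2.CHAIN_APPROX_NONE)[0]
        q=ray("top",cs[0].reshape(-1,2),0.004)[:,:2]
        (a,b),(w,h),t=cv2.minAreaRect((q*1000).astype(np.float32));print("   rect",a,b,w,h,t)
crop(im,290,130,370,210,8,"pics/a_top_pile.png")
crop(cv2.imread("pics/a_scene.png"),130,175,210,255,8,"pics/a_scene_pile.png")
E
```

```text
[283.9122  91.6334] [261  80  51  23 581] [ 0.8513 -0.0942  0.004 ]
   rect 852.5142822265625 -99.65531158447266 60.704002380371094 133.40902709960938 4.10745096206665
[189.2548 174.0296] [171 155  36  41 879] [0.6198 0.1509 0.004 ]
   rect 617.9805297851562 152.01329040527344 101.63359832763672 91.13478088378906 8.23763656616211
[121.8423 246.1058] [ 102  216   41   61 1522] [0.4364 0.3075 0.004 ]
   rect 437.6233215332031 307.14703369140625 132.70254516601562 96.55428314208984 16.230323791503906
[401.9415 253.7146] [387 237  30  32 410] [ 0.4209 -0.3763  0.004 ]
   rect 423.75616455078125 -375.4347839355469 70.29084777832031 73.07182312011719 85.46275329589844
```

View pics/a_top_pile.png

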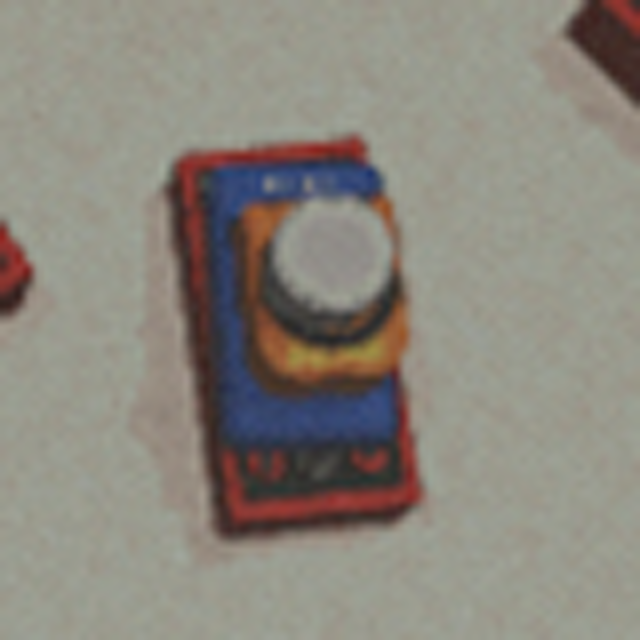

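View pics/a_scene_pile.png

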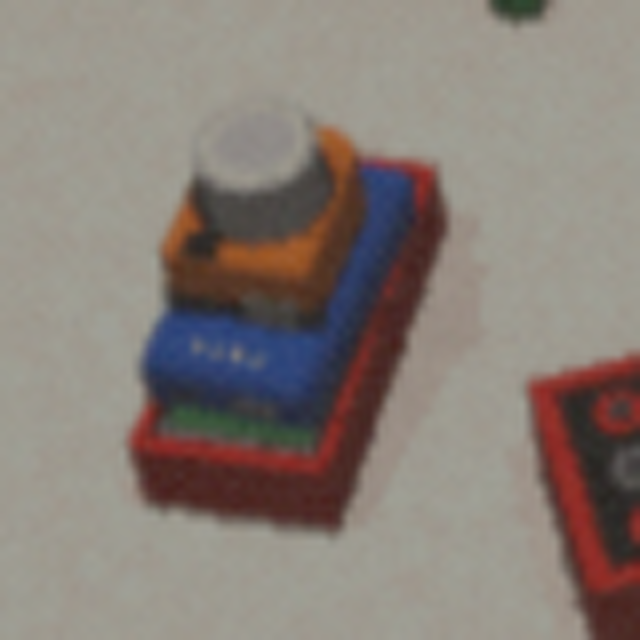

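Run:
```python
from h import *
f=lambda p,z:ray("top",np.array(p)/8+[290,130]-0.5+0.06,z)
print("tin",f([335,250],.102))
q=f([[180,160],[362,140],[418,495],[228,528]],.03);print(q)
for i in range(4):
    d=q[(i+1)%4]-q[i];print(np.linalg.norm(d),np.degrees(np.arctan2(d[1],d[0])))
print("tintile",ray("top",[254.5,236.5],.004))
R=Rd(-90+5);print(R)
go([0.60,-0.195,0.28],R)
```

```text
tin [[ 0.626  -0.1943  0.102 ]]
[[ 0.678  -0.1614  0.03  ]
 [ 0.6849 -0.2191  0.03  ]
 [ 0.5699 -0.2313  0.03  ]
 [ 0.5593 -0.1726  0.03  ]]
0.05816409937062886 -83.19278859467775
0.11566997188894014 -173.93793319291717
0.059708606957800156 100.24296653598317
0.11927476108081722 5.3940845950620115
tintile [[ 0.4612 -0.017   0.004 ]]
[[ 0.9962  0.0872  0.    ]
 [ 0.0872 -0.9962  0.    ]
 [ 0.      0.     -1.    ]]
from [ 0.238  -0.5773  0.2408] shift [ 2.4018 -1.0784 -0.1935] turn [-0.0011 -0.      0.1932] mm 527.9776694492864 deg 17.38963290703656
```

>>> carry_out(targets=[[0.3,-0.13,-0.05,0,0,0.06],[0.6,-0.27,-0.1,0,0,0.12],[0.9,-0.4,-0.15,0,0,0.19],[0.99,-0.44,-0.19,0,0,0.193]], jaw=1)

```text
time_s: 0.65
position: [0.3891, -0.4177, 0.279]
tcp_rot: [[0.996, 0.089, -0.001], [0.089, -0.996, 0.003], [-0.0, -0.003, -1.0]]
force: [0.0, 0.6, 0.9]
opening: 1.001
```

Run:
```python
from h import *
go([0.60,-0.195,0.28],Rd(-85))
```

```text
from [ 0.3891 -0.4177  0.279 ] shift [ 1.1497 -1.0148 -0.0021] turn [-0.0021  0.0002  0.0013] mm 306.69564806921227 deg 0.22587025310218684
```

>>> carry_out(targets=[[0.22,-0.2,0,0,0,0],[0.44,-0.4,0,0,0,0],[0.66,-0.6,0,0,0,0],[0.88,-0.8,0,0,0,0],[1,-1,0,0,0,0],[1,-1,0,0,0,0],[1,-1,0,0,0,0]])

```text
time_s: 1.52
position: [0.5701, -0.2008, 0.2793]
tcp_rot: [[0.996, 0.09, -0.002], [0.09, -0.996, 0.003], [-0.001, -0.003, -1.0]]
force: [0.1, -0.3, -0.6]
opening: 1.001
```

Run:
```python
from h import *
s,im=shot("b1")
print(s["position"],s["qvel"])
```

```text
[ 0.5701 -0.2008  0.2793] [-1.6293 -0.0575 -0.1012  0.1086  0.0445  0.0623]
```

View pics/b1.png

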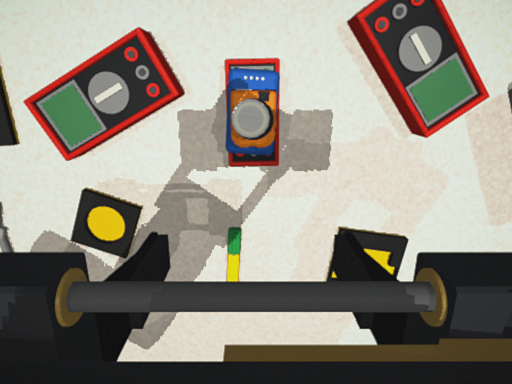

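Run:
```python
from h import *
_,im=load("b1")
crop(im,205,45,300,180,6,"pics/b1c.png")
g=cv2.cvtColor(im,cv2.COLOR_BGR2GRAY)
```

```text
(no output)
```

View pics/b1c.png

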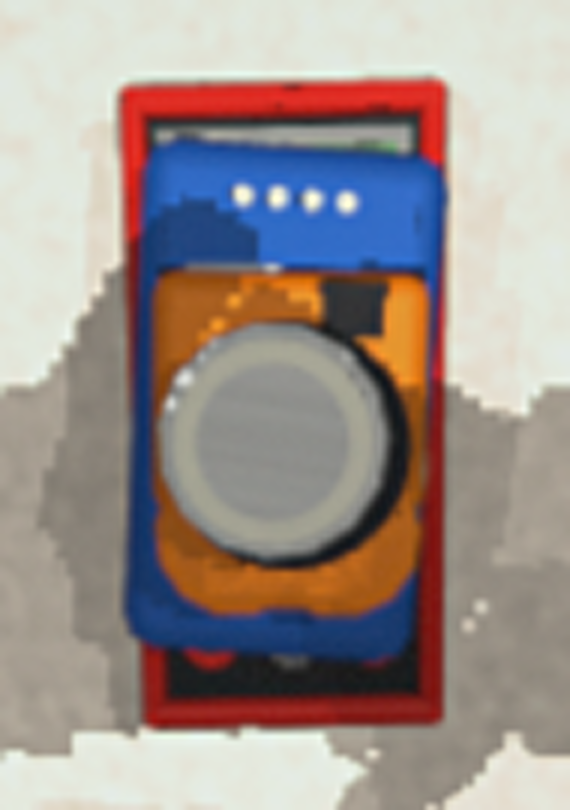

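```bash
cat >> h.py <<'E'
def rect(name,pts,z,pose):
    q=ray(name,pts,z,pose)[:,:2]
    (a,b),(w,h),t=cv2.minAreaRect((q*1000).astype(np.float32))
    print("corner mean",q.mean(0),"minrect c",a,b,"wh",w,h,"ang",t)
    for i in range(4):
        d=q[(i+1)%4]-q[i];print("   side",round(np.linalg.norm(d)*1e3,1),round(np.degrees(np.arctan2(d[1],d[0])),1))
E
python3 - <<'E'
from h import *
ps,im=load("b1")
f=lambda p:(np.array(p)+.5)/6+[205,45]-.5
print("tin",ray("wrist",f([273,440]),.102,ps), "r",ray("wrist",f([273+113,440]),.102,ps))
print("tape");rect("wrist",f([[156,272],[428,277],[418,612],[158,607]]),.078,ps)
print("pb");rect("wrist",f([[148,143],[445,163],[412,660],[125,632]]),.052,ps)
print("mm");rect("wrist",f([[122,88],[445,80],[442,722],[145,727]]),.03,ps)
m=yellow(im);n,l,st,c=cv2.connectedComponentsWithStats(m)
for i in range(1,n):
    if st[i,4]>300: print(c[i],st[i],ray("wrist",c[i],.004,ps))
E
```

```text
tin [[ 0.6245 -0.195   0.102 ]] r [[ 0.6261 -0.2124  0.102 ]]
tape
corner mean [ 0.6218 -0.1979] minrect c 621.7855834960938 -197.97657775878906 wh 54.88386535644531 44.31603240966797 ang 4.441058158874512
   side 44.2 -85.9
   side 54.6 -175.4
   side 44.3 94.0
   side 54.6 4.4
pb
corner mean [ 0.626  -0.1963] minrect c 625.5823364257812 -196.54885864257812 wh 86.46758270263672 53.11002731323242 ang 1.4792689085006714
   side 51.1 -88.5
   side 86.5 -177.5
   side 53.1 89.5
   side 84.6 1.2
mm
corner mean [ 0.6227 -0.1978] minrect c 622.68798828125 -197.68646240234375 wh 117.99546813964844 58.68171310424805 ang 6.239139080047607
   side 58.2 -83.6
   side 118.0 -173.8
   side 58.7 96.1
   side 117.7 6.0
[105.8017 223.1841] [  87  206   39   35 1054] [[ 0.4622 -0.0156  0.004 ]]
[380.7887 258.494 ] [364 248  31  27 336] [[ 0.4434 -0.3916  0.004 ]]
[232.8517 267.7697] [227 254  13  28 317] [[ 0.4107 -0.1895  0.004 ]]
```

Run:
```python
from h import *
go([0.6245,-0.195,0.14],Rd(-85))
go([0.6245,-0.195,0.109],Rd(-85))
```

```text
from [ 0.57   -0.2014  0.2793] shift [ 0.2753 -0.0056  0.6964] turn [-0.0019  0.0007  0.0009] mm 149.7701312391087 deg 0.2021005292786302
from [ 0.57   -0.2014  0.2793] shift [ 0.2754 -0.0052  0.8514] turn [-0.0019  0.0007  0.0009] mm 178.9719774196627 deg 0.2021005292786302
```

>>> carry_out(targets=[[0.1,0,0.2,0,0,0],[0.2,-0.003,0.4,0,0,0],[0.275,-0.005,0.6,-0.002,0.001,0],[0.275,-0.005,0.69,-0.002,0.001,0],[0.275,-0.005,0.73,-0.002,0.001,0],[0.275,-0.005,0.77,-0.002,0.001,0],[0.275,-0.005,0.81,-0.002,0.001,0],[0.275,-0.005,0.85,-0.002,0.001,0],[0.275,-0.005,0.85,-0.002,0.001,0]])

```text
time_s: 2.7
position: [0.624, -0.1948, 0.1089]
tcp_rot: [[0.996, 0.089, -0.0], [0.089, -0.996, 0.0], [-0.0, -0.0, -1.0]]
force: [0.7, -0.5, 0.2]
opening: 1.0
```

Run:
```python
from h import *
s,im=shot("b2");print(s["position"],s["force"])
```

```text
[ 0.624  -0.1948  0.1089] [ 0.7456 -0.4992  0.1508]
```

View pics/b2.png

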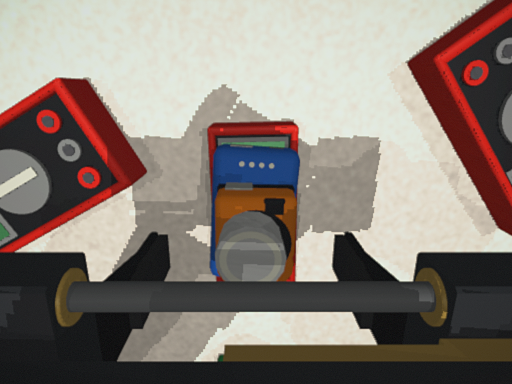

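>>> carry_out(targets=[[0,0,0,0,0,0],[0,0,0,0,0,0],[0,0,0,0,0,0],[0,0,0,0,0,0],[0,0,0,0,0,0],[0,0,0,0,0,0]], jaw=-1)

```text
time_s: 3.5
position: [0.6243, -0.1949, 0.1092]
tcp_rot: [[0.996, 0.089, 0.0], [0.089, -0.996, 0.0], [0.0, -0.0, -1.0]]
force: [0.0, 0.8, -0.0]
opening: 0.4
```

>>> carry_out(targets=[[0,0,-0.05,0,0,0],[0,0,-0.15,0,0,0],[0,0,-0.35,0,0,0],[0,0,-0.45,0,0,0],[0,0,-0.45,0,0,0]])

```text
time_s: 4.12
position: [0.6256, -0.1955, 0.2019]
tcp_rot: [[0.996, 0.089, 0.005], [0.089, -0.996, -0.002], [0.005, 0.003, -1.0]]
force: [-0.5, 0.7, -0.6]
opening: 0.397
```

Run:
```python
from h import *
s,im=shot("b3");print(s["position"],s["force"])
go([0.4617,-0.0163,0.17],Rd(-85))
```

```text
[ 0.6256 -0.1955  0.2019] [-0.4816  0.7238 -0.6197]
from [ 0.6246 -0.1951  0.2002] shift [-0.7321 -0.9627  0.1487] turn [ 0.0006 -0.0012  0.001 ] mm 243.69962107226453 deg 0.14678784327789302
```

View pics/b3.png

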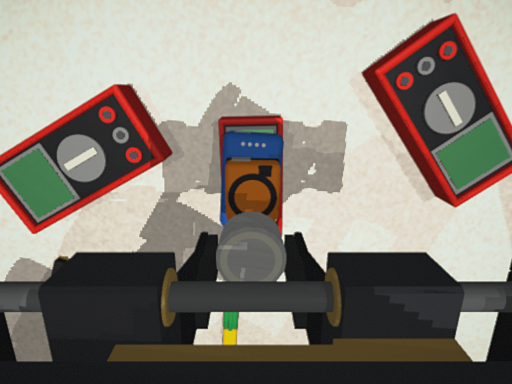

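>>> carry_out(targets=[[-0.2,-0.25,0,0,0,0],[-0.4,-0.5,0,0,0,0],[-0.6,-0.75,0.05,0,0,0],[-0.73,-0.96,0.1,0,0,0],[-0.73,-0.963,0.15,0,0,0],[-0.732,-0.963,0.15,0,0,0],[-0.732,-0.963,0.15,0,0,0]])

```text
time_s: 5.05
position: [0.4631, -0.0172, 0.1696]
tcp_rot: [[0.996, 0.088, 0.003], [0.088, -0.996, -0.001], [0.003, 0.001, -1.0]]
force: [-0.2, 0.0, 0.5]
opening: 0.402
```

Run:
```python
from h import *
s,im=shot("b4");print(s["position"],s["force"])
go([0.4617,-0.0163,0.035],Rd(-85))
```

```text
[ 0.4631 -0.0172  0.1696] [-0.1932  0.0183  0.4977]
from [ 0.4631 -0.0173  0.1698] shift [-0.0085 -0.0066  0.6738] turn [ 0.001  -0.002   0.0002] mm 134.7820005051993 deg 0.1981502092403435
```

View pics/b4.png

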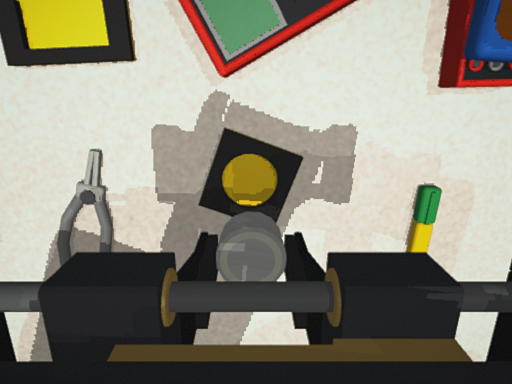

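Run:
```python
from h import *
from scipy.optimize import least_squares
ps,im=load("b4")
m=yellow(im);m[:, :150]=0;m[215:]=0;m[:,350:]=0
hsv=cv2.cvtColor(im,cv2.COLOR_BGR2HSV);print(hsv[180,250],hsv[195,250])
m=cv2.inRange(hsv,(18,100,60),(35,255,255));m[:,:200]=0;m[208:]=0;m[:,300:]=0
cs=max(cv2.findContours(m,cv2.RETR_EXTERNAL,cv2.CHAIN_APPROX_NONE)[0],key=cv2.contourArea).reshape(-1,2)
cs=cs[cs[:,1]<205]
for z in(.004,.012):
    q=ray("wrist",cs,z,ps)[:,:2]
    r=least_squares(lambda v:np.hypot(*(q-v[:2]).T)-v[2],[.46,-.016,.026],loss="soft_l1",f_scale=.001);print(z,r.x)
q=ray("wrist",[[225,128],[302,157]],.012,ps);print(q,np.linalg.norm(q[0]-q[1]))
crop(im,190,115,315,300,4,"pics/b4c.png")
print(len(cs))
```

```text
[ 24 217 155] [ 24 213 122]
0.004 [ 0.4618 -0.0163  0.0256]
0.012 [ 0.464  -0.0161  0.0249]
[[ 0.5093  0.0091  0.012 ]
 [ 0.4895 -0.0618  0.012 ]] 0.07356488734843149
137
```

View pics/b4c.png

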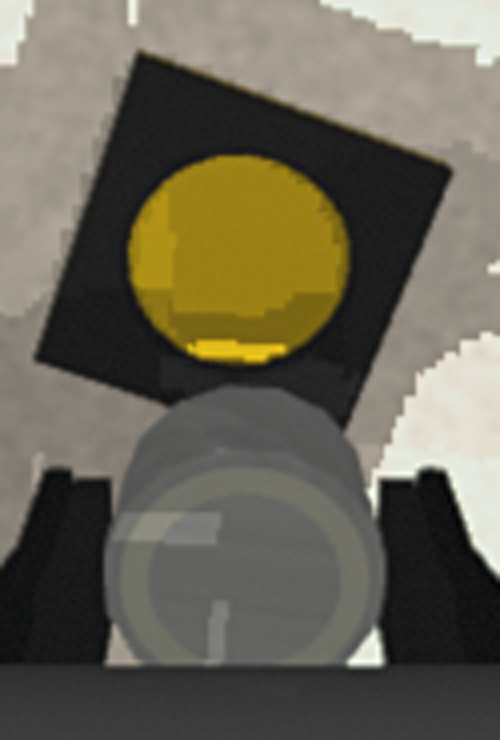

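>>> carry_out(targets=[[-0.008,-0.006,0.15,0.001,-0.002,0],[-0.008,-0.006,0.35,0.001,-0.002,0],[-0.008,-0.006,0.5,0.001,-0.002,0],[-0.008,-0.006,0.57,0.001,-0.002,0],[-0.008,-0.006,0.61,0.001,-0.002,0],[-0.008,-0.006,0.63,0.001,-0.002,0],[-0.008,-0.006,0.645,0.001,-0.002,0],[-0.008,-0.006,0.655,0.001,-0.002,0],[-0.008,-0.006,0.66,0.001,-0.002,0],[-0.008,-0.006,0.665,0.001,-0.002,0],[-0.008,-0.006,0.665,0.001,-0.002,0]])

```text
time_s: 6.48
position: [0.4618, -0.0164, 0.0368]
tcp_rot: [[0.996, 0.088, 0.0], [0.088, -0.996, 0.0], [0.0, -0.0, -1.0]]
force: [-0.1, -0.9, -0.5]
opening: 0.402
```

Small steps down until contact.

>>> carry_out(targets=[[0,0,0.003,0,0,0],[0,0,0.006,0,0,0],[0,0,0.009,0,0,0],[0,0,0.009,0,0,0]])

```text
time_s: 6.98
position: [0.4619, -0.0164, 0.0352]
tcp_rot: [[0.996, 0.088, 0.0], [0.088, -0.996, 0.0], [0.0, 0.0, -1.0]]
force: [-0.9, -0.0, 2.6]
opening: 0.394
```

>>> carry_out(targets=[[0,0,0.002,0,0,0],[0,0,0.003,0,0,0],[0,0,0.003,0,0,0]])

```text
time_s: 7.35
position: [0.4619, -0.0164, 0.0351]
tcp_rot: [[0.996, 0.088, 0.001], [0.088, -0.996, -0.0], [0.001, 0.0, -1.0]]
force: [-1.3, -0.0, 6.6]
opening: 0.4
```

>>> carry_out(targets=[[0,0,0,0,0,0],[0,0,0,0,0,0],[0,0,0,0,0,0],[0,0,-0.04,0,0,0],[0,0,-0.1,0,0,0],[0,0,-0.3,0,0,0],[0,0,-0.6,0,0,0],[0,0,-0.8,0,0,0],[0,0,-0.8,0,0,0]], jaw=0.3)

```text
time_s: 8.48
position: [0.4638, -0.0168, 0.1989]
tcp_rot: [[0.996, 0.088, 0.009], [0.088, -0.996, -0.003], [0.009, 0.003, -1.0]]
force: [-0.6, 0.0, -0.6]
opening: 0.645
```

Run:
```python
from h import *
go([0.57,-0.2,0.25],Rd(-85.6))
```

```text
from [ 0.4638 -0.0168  0.1989] shift [ 0.4507  0.9599 -0.2481] turn [ 0.0021 -0.0058  0.0071] mm 217.81125950217216 deg 0.8478930794873825
```

>>> carry_out(targets=[[0.12,0.25,-0.07,0,0,0],[0.25,0.5,-0.15,0.002,-0.006,0.007],[0.36,0.75,-0.2,0.002,-0.006,0.007],[0.45,0.96,-0.25,0.002,-0.006,0.007],[0.45,0.96,-0.25,0.002,-0.006,0.007],[0.45,0.96,-0.25,0.002,-0.006,0.007],[0.45,0.96,-0.25,0.002,-0.006,0.007]], jaw=1)

```text
time_s: 9.35
position: [0.5686, -0.1984, 0.2494]
tcp_rot: [[0.997, 0.078, -0.003], [0.078, -0.997, 0.001], [-0.003, -0.002, -1.0]]
force: [0.3, 0.1, 1.1]
opening: 0.996
```

Run:
```python
from h import *
s,im=shot("b5");print(s["position"],s["qvel"])
crop(im,60,40,320,260,3,"pics/b5c.png")
crop(im,205,60,305,200,6,"pics/b5d.png")
```

```text
[ 0.5686 -0.1984  0.2494] [ 0.1884 -0.294  -0.5849 -0.0642 -0.0536 -0.0717]
```

View pics/b5c.png

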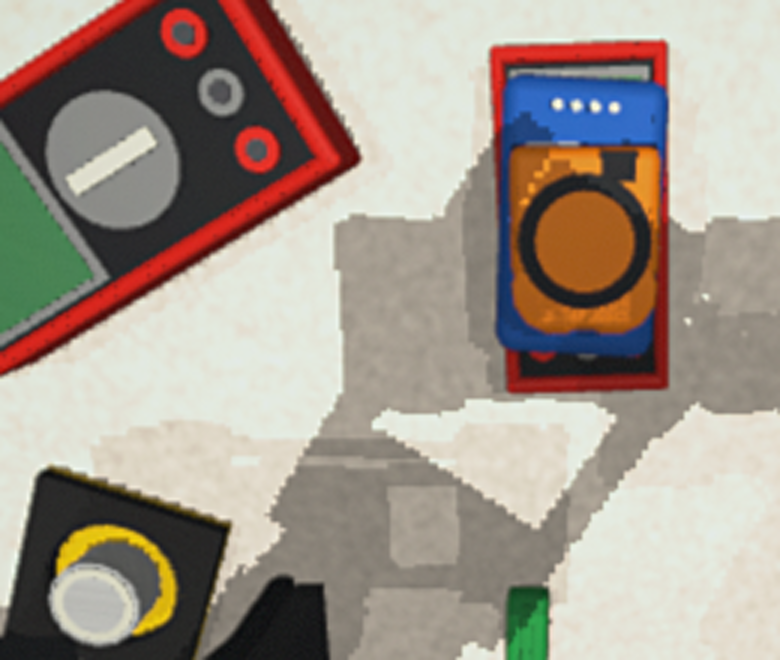

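View pics/b5d.png

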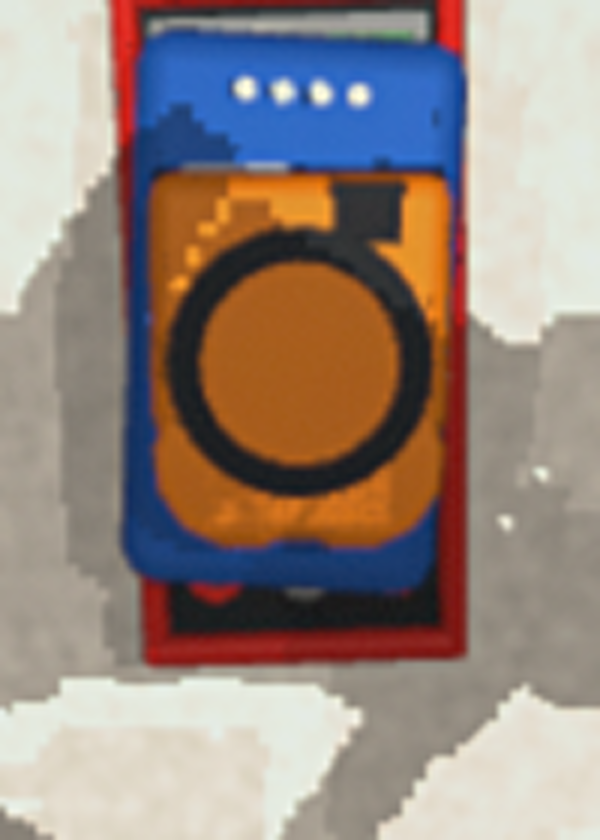

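Run:
```python
from h import *
ps,im=load("b5")
print("tin lid",ray("wrist",(np.array([92,604])+.5)/3+[60,40]-.5,.028,ps))
f=lambda p:(np.array(p)+.5)/6+[205,60]-.5
print("tape");rect("wrist",f([[149,171],[451,176],[445,547],[152,546]]),.078,ps)
print("ring",ray("wrist",f([299,362]),.078,ps))
print("pb");rect("wrist",f([[142,33],[465,50],[433,592],[123,575]]),.052,ps)
go([0.6220,-0.198,0.12],Rd(-85.6))
go([0.6220,-0.198,0.081],Rd(-85.6))
print(np.degrees(np.arctan2(ps[1][1,1],ps[1][0,1])))
```

```text
tin lid [[ 0.4624 -0.0162  0.028 ]]
tape
corner mean [ 0.6214 -0.1977] minrect c 621.39453125 -197.9300537109375 wh 55.917972564697266 45.77949523925781 ang 3.8149330615997314
   side 44.7 -86.5
   side 55.4 -175.1
   side 45.8 94.2
   side 55.9 3.8
ring [[ 0.6219 -0.1976  0.078 ]]
pb
corner mean [ 0.6257 -0.1961] minrect c 625.742431640625 -196.52456665039062 wh 86.65742492675781 52.82042694091797 ang 1.2470320463180542
   side 50.9 -88.4
   side 86.7 -177.6
   side 52.8 91.2
   side 86.3 1.1
from [ 0.5689 -0.1985  0.2498] shift [0.2663 0.0191 0.6482] turn [-0.0008  0.0014  0.0009] mm 140.20986520353932 deg 0.16181173792590647
from [ 0.5689 -0.1985  0.2498] shift [0.2667 0.0193 0.8432] turn [-0.0008  0.0014  0.0009] mm 176.92180070253946 deg 0.16181173792590647
-85.5302390442996
```

>>> carry_out(targets=[[0.1,0.01,0.2,0,0,0],[0.2,0.019,0.4,0,0,0],[0.266,0.019,0.58,0,0.001,0],[0.266,0.019,0.65,0,0.001,0],[0.266,0.019,0.7,0,0.001,0],[0.266,0.019,0.75,0,0.001,0],[0.266,0.019,0.8,0,0.001,0],[0.266,0.019,0.843,0,0.001,0],[0.266,0.019,0.843,0,0.001,0],[0.266,0.019,0.843,0,0.001,0]])

```text
time_s: 10.65
position: [0.6221, -0.1981, 0.0813]
tcp_rot: [[0.997, 0.078, -0.0], [0.078, -0.997, 0.001], [-0.0, -0.001, -1.0]]
force: [-0.3, 0.4, -0.3]
opening: 0.998
```

>>> carry_out(targets=[[0,0,0,0,0,0],[0,0,0,0,0,0],[0,0,0,0,0,0],[0,0,0,0,0,0],[0,0,0,0,0,0],[0,0,0,0,0,0]], jaw=-1)

```text
time_s: 11.4
position: [0.622, -0.198, 0.0813]
tcp_rot: [[0.997, 0.078, -0.0], [0.078, -0.997, 0.001], [-0.0, -0.001, -1.0]]
force: [-0.2, 0.5, 0.1]
opening: 0.527
```

>>> carry_out(targets=[[0,0,-0.03,0,0,0],[0,0,-0.1,0,0,0],[0,0,-0.3,0,0,0],[0,0,-0.5,0,0,0],[0,0,-0.6,0,0,0],[0,0,-0.6,0,0,0],[0,0,-0.6,0,0,0]])

```text
time_s: 12.28
position: [0.6213, -0.1978, 0.2007]
tcp_rot: [[0.997, 0.078, -0.002], [0.078, -0.997, 0.002], [-0.002, -0.002, -1.0]]
force: [-0.6, 0.5, -1.7]
opening: 0.522
```

Run:
```python
from h import *
s,im=shot("b6");print(s["position"],s["force"])
im=bot.capture("top");cv2.imwrite("pics/b6t.png",im);crop(im,360,210,440,290,8,"pics/b6tc.png")
```

```text
[ 0.6213 -0.1978  0.2007] [-0.5649  0.5037 -1.719 ]
```

View pics/b6.png

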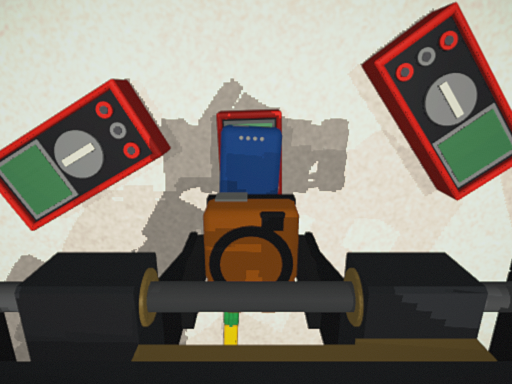

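View pics/b6tc.png

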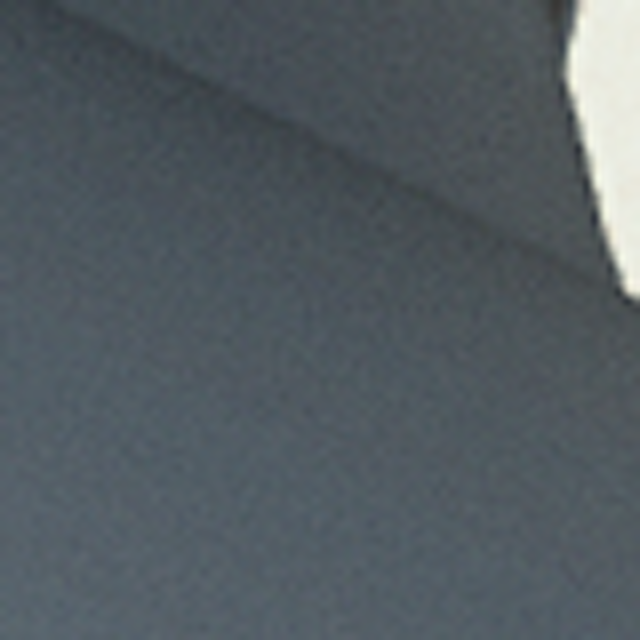

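Run:
```python
from h import *
im=cv2.imread("pics/a_top.png");crop(im,370,220,430,286,9,"pics/a_tt.png")
go([0.37,-0.376,0.2],Rd(-90))
```

```text
from [ 0.6211 -0.1977  0.1998] shift [-1.3213  0.7908  0.0007] turn [-0.0016  0.0018  0.0497] mm 307.9693793715506 deg 4.479269919583966
```

View pics/a_tt.png

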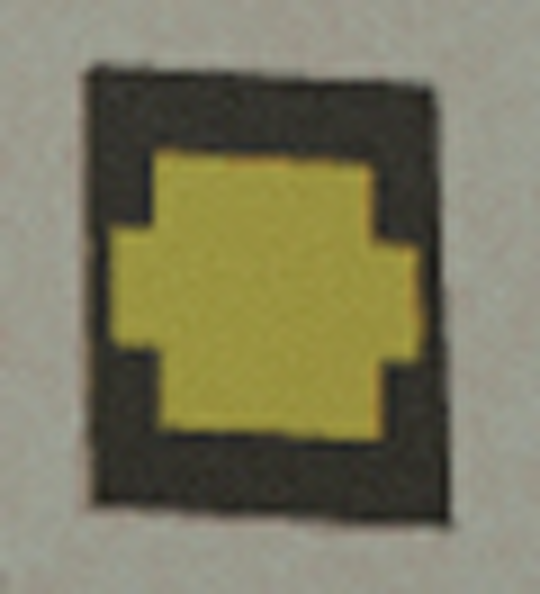

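Run:
```python
from h import *
f=lambda p:(np.array(p)+.5)/9+[370,220]-.5
rect("top",f([[90,68],[435,86],[450,522],[97,503]]),.012,None)
```

```text
corner mean [ 0.4246 -0.3673] minrect c 424.62420654296875 -367.4100341796875 wh 93.67340087890625 116.26557159423828 ang 86.86395263671875
   side 93.7 -92.8
   side 115.7 176.6
   side 93.1 87.2
   side 115.7 -3.1
```

>>> carry_out(targets=[[-0.25,0.15,0,0,0,0.02],[-0.5,0.3,0,0,0,0.05],[-0.75,0.45,0,0,0,0.05],[-1,0.6,0,0,0,0.05],[-1,0.6,0,0,0,0.05]])

```text
time_s: 13.0
position: [0.4278, -0.3348, 0.199]
tcp_rot: [[1.0, -0.006, -0.006], [-0.006, -1.0, 0.004], [-0.006, -0.004, -1.0]]
force: [0.1, 0.6, -2.0]
opening: 0.524
```

Run:
```python
from h import *
go([0.385,-0.376,0.2],Rd(-93))
```

```text
from [ 0.4278 -0.3348  0.199 ] shift [-0.2125  0.2074 -0.0045] turn [-0.0025  0.0036  0.0292] mm 59.3890790410443 deg 2.661546839032103
```

>>> carry_out(targets=[[-0.1,0.08,0,0,0,0.02],[-0.21,0.165,0,-0.002,0.003,0.029],[-0.21,0.165,0,-0.002,0.003,0.029],[-0.21,0.165,0,-0.002,0.003,0.029]])

```text
time_s: 13.5
position: [0.3863, -0.3667, 0.1987]
tcp_rot: [[0.999, -0.051, -0.001], [-0.051, -0.999, 0.002], [-0.001, -0.002, -1.0]]
force: [0.1, -0.0, -2.0]
opening: 0.524
```

Run:
```python
from h import *
s,im=shot("b7");print(s["position"],s["qvel"])
crop(im,150,50,350,290,3,"pics/b7c.png")
```

```text
[ 0.3863 -0.3667  0.1987] [ 0.5679 -0.1954 -0.0436 -0.234  -0.0746 -0.256 ]
```

View pics/b7c.png

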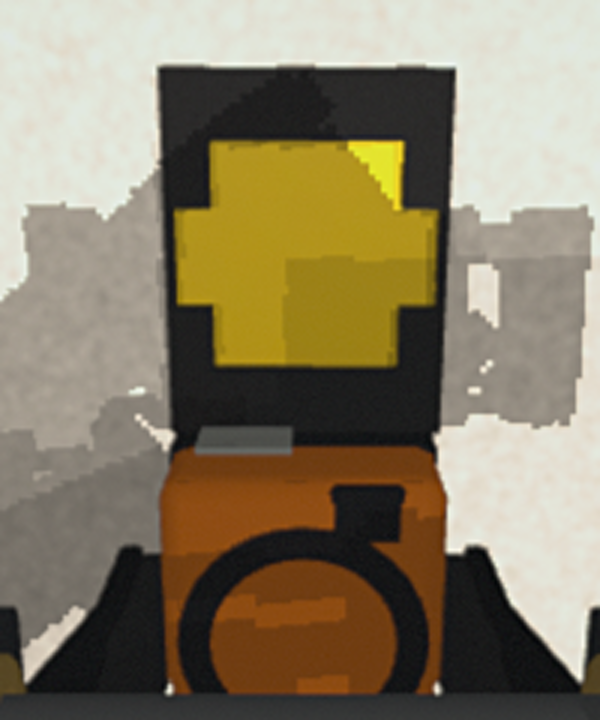

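Run:
```python
from h import *
ps,im=load("b7")
f=lambda p:(np.array(p)+.5)/3+[150,50]-.5
rect("wrist",f([[158,70],[456,70],[440,432],[171,432]]),.012,ps)
for z in (.004,.012):
    print(z);rect("wrist",f([[210,142],[404,140],[397,366],[214,366]]),z,ps)
print("tape");rect("wrist",f([[163,490],[446,490],[440,690],[170,690]]),ps[0][2]-.003,ps)
# hook-end edge of the body top at row ~ 447 (bottom of rounding?)
print(ray("wrist",f([[163,455],[440,455],[163,485],[446,485]]),ps[0][2]-.003,ps))
print(ray("wrist",f([305,642]),ps[0][2]-.003,ps))
```

```text
corner mean [ 0.4226 -0.3696] minrect c 422.57012939453125 -369.49066162109375 wh 91.66392517089844 116.42731475830078 ang 86.90094757080078
   side 91.3 -93.0
   side 116.2 176.9
   side 91.7 87.0
   side 116.3 -3.3
0.004
corner mean [ 0.4226 -0.3696] minrect c 422.75408935546875 -369.4834899902344 wh 62.59747314453125 74.46027374267578 ang 86.86367797851562
   side 62.1 -92.4
   side 74.3 176.9
   side 62.6 87.0
   side 73.7 -3.5
0.012
corner mean [ 0.4237 -0.3696] minrect c 423.81103515625 -369.52618408203125 wh 61.1132926940918 72.69486999511719 ang 86.86365509033203
   side 60.7 -92.4
   side 72.5 176.9
   side 61.1 87.0
   side 71.9 -3.5
tape
corner mean [ 0.3951 -0.3676] minrect c 395.1043395996094 -367.6380920410156 wh 44.223838806152344 34.95077896118164 ang 87.04424285888672
   side 43.4 -93.0
   side 34.9 177.8
   side 44.2 87.0
   side 35.0 -3.5
[[ 0.4193 -0.3473  0.1957]
 [ 0.4171 -0.3893  0.1957]
 [ 0.4145 -0.3469  0.1957]
 [ 0.4122 -0.3902  0.1957]]
[[ 0.3864 -0.3672  0.1957]]
```

Run:
```python
from h import *
go([0.4228,-0.3696,0.0333],Rd(-93.1))
```

```text
from [ 0.3865 -0.3666  0.1988] shift [0.183  0.0071 0.8272] turn [-0.0011  0.0006  0.0021] mm 169.4511381902041 deg 0.22335242601840702
```

>>> carry_out(targets=[[0.1,0.005,0.1,0,0,0.002],[0.183,0.007,0.3,-0.001,0,0.002],[0.183,0.007,0.5,-0.001,0,0.002],[0.183,0.007,0.65,-0.001,0,0.002],[0.183,0.007,0.72,-0.001,0,0.002],[0.183,0.007,0.76,-0.001,0,0.002],[0.183,0.007,0.785,-0.001,0,0.002],[0.183,0.007,0.8,-0.001,0,0.002],[0.183,0.007,0.81,-0.001,0,0.002],[0.183,0.007,0.815,-0.001,0,0.002],[0.183,0.007,0.817,-0.001,0,0.002],[0.183,0.007,0.817,-0.001,0,0.002]])

```text
time_s: 15.05
position: [0.4228, -0.3697, 0.0355]
tcp_rot: [[0.999, -0.054, -0.001], [-0.054, -0.999, 0.0], [-0.001, -0.0, -1.0]]
force: [-0.4, -0.3, -1.8]
opening: 0.526
```

>>> carry_out(targets=[[0,0,0.004,0,0,0],[0,0,0.008,0,0,0],[0,0,0.011,0,0,0],[0,0,0.011,0,0,0]])

```text
time_s: 15.55
position: [0.4228, -0.3697, 0.0333]
tcp_rot: [[0.999, -0.054, -0.001], [-0.054, -0.999, 0.0], [-0.001, -0.0, -1.0]]
force: [-0.4, -0.7, -1.1]
opening: 0.528
```

>>> carry_out(targets=[[0,0,0.002,0,0,0],[0,0,0.004,0,0,0],[0,0,0.004,0,0,0]])

```text
time_s: 15.92
position: [0.4228, -0.3697, 0.0332]
tcp_rot: [[0.999, -0.054, -0.001], [-0.054, -0.999, -0.0], [-0.001, 0.0, -1.0]]
force: [-1.0, 0.3, 6.1]
opening: 0.525
```

>>> carry_out(targets=[[0,0,0,0,0,0],[0,0,0,0,0,0],[0,0,0,0,0,0],[0,0,-0.04,0,0,0],[0,0,-0.12,0,0,0],[0,0,-0.35,0,0,0],[0,0,-0.65,0,0,0],[0,0,-0.9,0,0,0],[-0.1,0,-0.9,0,0,0],[-0.1,0,-0.9,0,0,0],[-0.1,0,-0.9,0,0,0]], jaw=0.35)

```text
time_s: 17.3
position: [0.4031, -0.3684, 0.2133]
tcp_rot: [[0.999, -0.054, -0.001], [-0.054, -0.999, 0.0], [-0.001, -0.0, -1.0]]
force: [0.3, 0.3, -0.5]
opening: 0.68
```

Run:
```python
from h import *
s,im=shot("b8");print(s["position"],s["qvel"])
crop(im,150,50,350,290,3,"pics/b8c.png")
go([0.57,-0.197,0.23],Rd(-88.5))
```

```text
[ 0.4031 -0.3684  0.2133] [ 0.2554  1.0402 -0.412  -0.1779 -0.1594  0.0126]
from [ 0.4032 -0.3684  0.213 ] shift [ 0.7865 -0.9008 -0.0853] turn [-0.0003  0.0005 -0.0511] mm 239.78119320244232 deg 4.595049136468675
```

View pics/b8c.png

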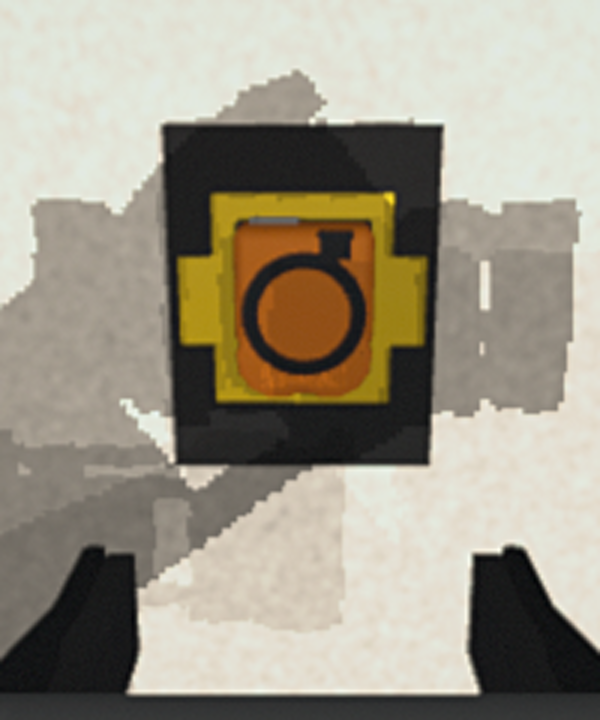

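>>> carry_out(targets=[[0.2,-0.23,-0.02,0,0,-0.02],[0.4,-0.46,-0.05,0,0,-0.05],[0.6,-0.69,-0.085,0,0,-0.051],[0.787,-0.9,-0.085,0,0,-0.051],[0.787,-0.9,-0.085,0,0,-0.051],[0.787,-0.9,-0.085,0,0,-0.051],[0.787,-0.9,-0.085,0,0,-0.051],[0.787,-0.9,-0.085,0,0,-0.051]], jaw=1)

```text
time_s: 18.35
position: [0.5693, -0.1983, 0.2298]
tcp_rot: [[1.0, 0.024, -0.001], [0.024, -1.0, 0.001], [-0.001, -0.001, -1.0]]
force: [-0.4, -0.3, -0.4]
opening: 1.001
```

Run:
```python
from h import *
s,im=shot("c1");print(s["position"],s["qvel"])
crop(im,195,50,300,190,5,"pics/c1c.png")
```

```text
[ 0.5693 -0.1983  0.2298] [ 0.1019 -0.0425 -0.1529  0.0772  0.0853 -0.0231]
```

View pics/c1c.png

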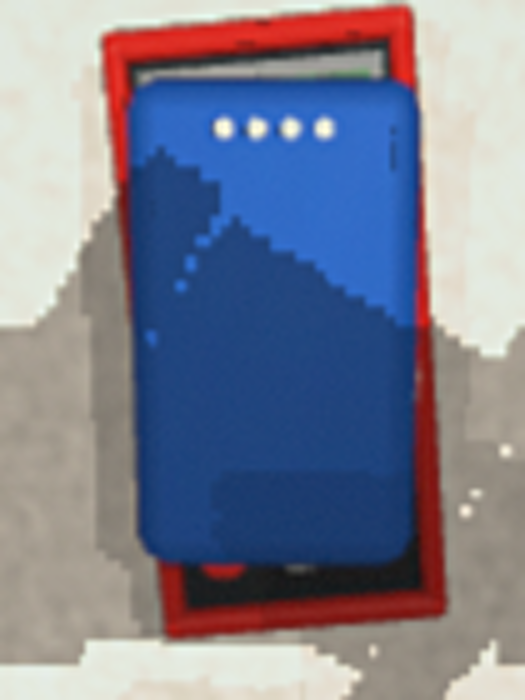

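Run:
```python
from h import *
ps,im=load("c1")
f=lambda p:(np.array(p)+.5)/5+[195,50]-.5
rect("wrist",f([[129,82],[419,84],[412,565],[137,560]]),.052,ps)
print("mm");rect("wrist",f([[102,36],[411,6],[446,612],[165,637]]),.03,ps)
go([0.6255,-0.1965,0.10],Rd(-88.8))
go([0.6255,-0.1965,0.060],Rd(-88.8))
```

```text
corner mean [ 0.6256 -0.196 ] minrect c 625.4619750976562 -196.37896728515625 wh 87.15863037109375 53.1588134765625 ang 0.80585116147995
   side 51.6 -89.0
   side 87.2 -178.2
   side 53.2 90.3
   side 86.5 0.8
mm
corner mean [ 0.6227 -0.1975] minrect c 622.7064819335938 -197.36398315429688 wh 117.63215637207031 58.91887283325195 ang 6.208536148071289
   side 58.4 -83.5
   side 117.3 -173.8
   side 58.9 96.6
   side 117.4 6.0
from [ 0.5694 -0.1982  0.2299] shift [ 0.2812 -0.0015  0.6491] turn [-0.0004  0.0007  0.002 ] mm 141.4712689475466 deg 0.1961294617530892
from [ 0.5694 -0.1982  0.2299] shift [ 0.2814 -0.0013  0.8491] turn [-0.0004  0.0007  0.002 ] mm 178.89707947239378 deg 0.1961294617530892
```

>>> carry_out(targets=[[0.1,0,0.2,0,0,0.002],[0.2,0,0.4,0,0,0.002],[0.28,-0.001,0.58,0,0.001,0.002],[0.281,-0.001,0.66,0,0.001,0.002],[0.281,-0.001,0.71,0,0.001,0.002],[0.281,-0.001,0.76,0,0.001,0.002],[0.281,-0.001,0.81,0,0.001,0.002],[0.281,-0.001,0.849,0,0.001,0.002],[0.281,-0.001,0.849,0,0.001,0.002],[0.281,-0.001,0.849,0,0.001,0.002]])

```text
time_s: 19.65
position: [0.6257, -0.1967, 0.0604]
tcp_rot: [[1.0, 0.021, 0.001], [0.021, -1.0, 0.0], [0.001, -0.0, -1.0]]
force: [0.6, -0.2, -0.1]
opening: 1.003
```

>>> carry_out(targets=[[0,0,0,0,0,0],[0,0,0,0,0,0],[0,0,0,0,0,0],[0,0,0,0,0,0],[0,0,0,0,0,0]], jaw=-1)

```text
time_s: 20.27
position: [0.6257, -0.1965, 0.0604]
tcp_rot: [[1.0, 0.021, 0.001], [0.021, -1.0, 0.001], [0.001, -0.001, -1.0]]
force: [0.1, 0.5, -0.1]
opening: 0.617
```

>>> carry_out(targets=[[0,0,-0.03,0,0,0],[0,0,-0.1,0,0,0],[0,0,-0.3,0,0,0],[0,0,-0.55,0,0,0],[0,0,-0.7,0,0,0],[0,0,-0.7,0,0,0],[0,0,-0.7,0,0,0]])

```text
time_s: 21.15
position: [0.6245, -0.1962, 0.1994]
tcp_rot: [[1.0, 0.021, -0.001], [0.021, -1.0, 0.002], [-0.001, -0.002, -1.0]]
force: [-0.6, -0.2, -3.5]
opening: 0.618
```

Run:
```python
from h import *
s,im=shot("c2");print(s["position"],s["force"])
im=cv2.imread("pics/a_top.png");crop(im,90,135,230,290,4,"pics/a_pp.png")
go([0.58,0.152,0.2],Rd(-85))
```

```text
[ 0.6245 -0.1962  0.1994] [-0.6163 -0.1785 -3.5446]
from [ 0.6242 -0.196   0.1986] shift [-0.1847 -1.7443 -0.0024] turn [-0.0016  0.0014 -0.0423] mm 350.80450489257146 deg 3.8075200247637437
```

View pics/c2.png

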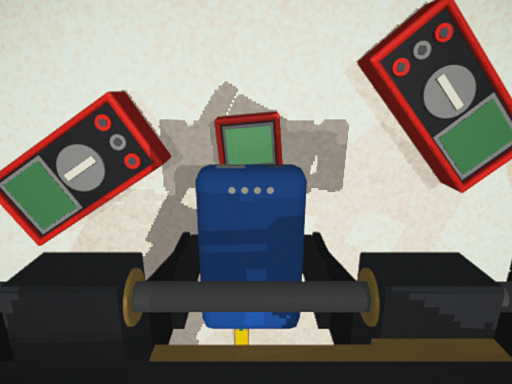

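View pics/a_pp.png

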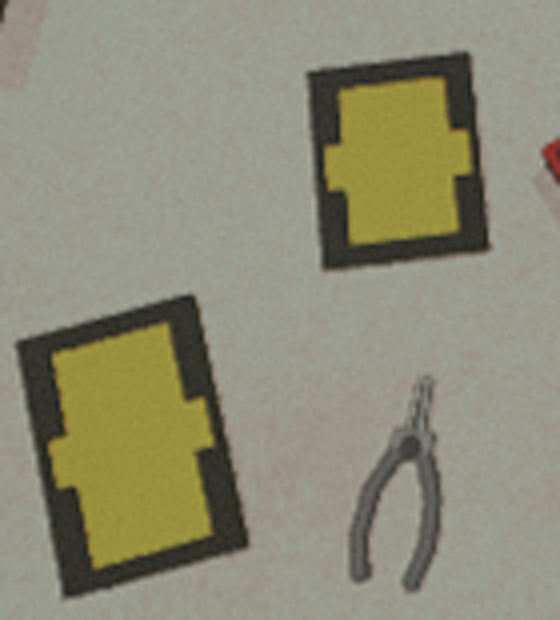

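Run:
```python
from h import *
f=lambda p:(np.array(p)+.5)/4+[90,135]-.5
rect("top",f([[307,72],[469,52],[490,249],[324,269]]),.012,None)
rect("top",f([[17,342],[193,295],[248,546],[66,598]]),.012,None)
```

```text
corner mean [0.6168 0.15  ] minrect c 616.5489501953125 150.1524658203125 wh 131.0662841796875 104.6521224975586 ang 7.752570152282715
   side 104.7 -82.3
   side 130.9 -172.2
   side 103.9 97.3
   side 130.2 8.1
corner mean [0.4377 0.3037] minrect c 437.8725891113281 303.7578125 wh 159.63807678222656 110.3387680053711 ang 16.36575698852539
   side 110.3 -74.3
   side 158.3 -163.6
   side 110.2 106.1
   side 159.1 16.4
```

>>> carry_out(targets=[[-0.03,-0.25,0,0,0,-0.01],[-0.06,-0.5,0,0,0,-0.03],[-0.1,-0.75,0,0,0,-0.05],[-0.1,-1,0,0,0,-0.06],[-0.1,-1,0,0,0,-0.06]])

```text
time_s: 21.82
position: [0.598, 0.0074, 0.1971]
tcp_rot: [[0.993, 0.12, -0.007], [0.12, -0.993, 0.004], [-0.007, -0.005, -1.0]]
force: [0.6, -0.7, -1.5]
opening: 0.617
```

Run:
```python
from h import *
go([0.56,0.157,0.2],Rd(-83.5))
```

```text
from [0.598  0.0074 0.1971] shift [-0.0991 -0.7654 -0.0103] turn [-0.0031  0.0044  0.0043] mm 154.37835921958646 deg 0.61969760193487
```

>>> carry_out(targets=[[-0.03,-0.25,0,0,0,-0.01],[-0.06,-0.5,0,-0.003,0.004,-0.01],[-0.08,-0.73,0,-0.003,0.004,-0.01],[-0.08,-0.73,0,-0.003,0.004,-0.01],[-0.08,-0.73,0,-0.003,0.004,-0.01],[-0.08,-0.73,0,-0.003,0.004,-0.01]])

```text
time_s: 22.58
position: [0.5651, 0.1489, 0.1973]
tcp_rot: [[0.991, 0.133, -0.001], [0.133, -0.991, -0.0], [-0.001, 0.0, -1.0]]
force: [-0.8, -0.6, -1.9]
opening: 0.619
```

Run:
```python
from h import *
s,im=shot("c3");print(s["position"],s["qvel"])
crop(im,150,20,350,290,3,"pics/c3c.png")
```

```text
[0.5651 0.1489 0.1973] [-0.0142 -0.3164 -0.0071  0.1487  0.118   0.0033]
```

View pics/c3c.png

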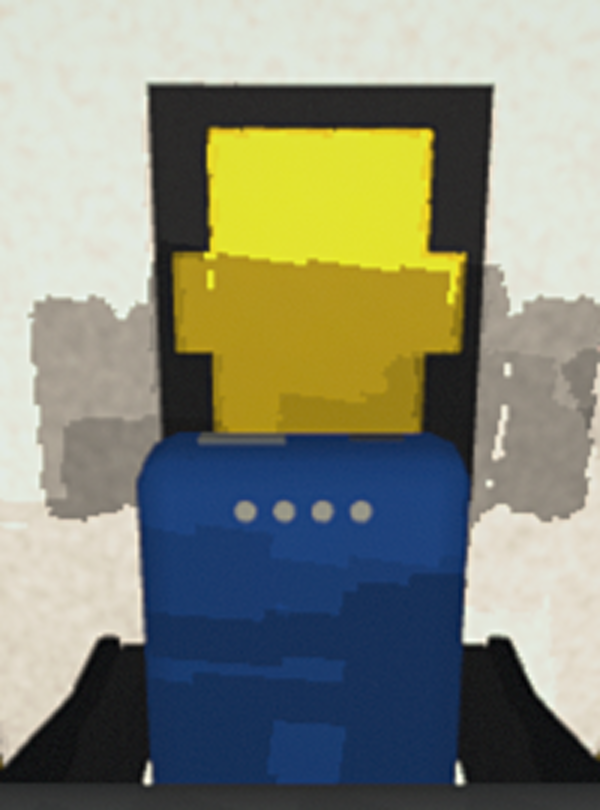

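Run:
```python
from h import *
ps,im=load("c3")
f=lambda p:(np.array(p)+.5)/3+[150,20]-.5
print("notches");rect("wrist",f([[174,253],[466,253],[464,352],[176,353]]),.004,ps)
q=ray("wrist",f([[208,129],[433,129]]),.004,ps)[:,:2];m=q.mean(0)
d=(q[0]-q[1])/np.linalg.norm(q[0]-q[1]);print("len",np.linalg.norm(q[0]-q[1]),"yaw",np.degrees(np.arctan2(d[1],d[0]))-90)
a=np.radians(7.5);print("c from cutout top",m-.053*np.array([np.cos(a),np.sin(a)]))
q=ray("wrist",f([[149,87],[493,87]]),.012,ps)[:,:2];m=q.mean(0);d=q[0]-q[1]
print("len",np.linalg.norm(d),"yaw",np.degrees(np.arctan2(d[1],d[0]))-90,"c from tile",m-.065*np.array([np.cos(a),np.sin(a)]))
```

```text
notches
corner mean [0.6159 0.15  ] minrect c 616.0147094726562 150.00082397460938 wh 31.953998565673828 95.14348602294922 ang 7.807321071624756
   side 93.7 -82.4
   side 31.6 -170.8
   side 95.1 97.8
   side 32.0 6.6
len 0.06974920395813868 yaw 7.623687396180017
c from cutout top [0.616  0.1502]
len 0.10290797771160572 yaw 7.626208441173972 c from tile [0.6152 0.1502]
```

Run:
```python
from h import *
go([0.6160,0.1501,0.0344],Rd(-82.4))
```

```text
from [0.5651 0.1489 0.1975] shift [0.254  0.0281 0.8151] turn [0.     0.0007 0.0007] mm 170.85551693531647 deg 0.08758903253712527
```

>>> carry_out(targets=[[0.1,0.01,0.1,0,0,0],[0.254,0.028,0.3,0,0,0],[0.254,0.028,0.5,0,0,0.001],[0.254,0.028,0.64,0,0.001,0.001],[0.254,0.028,0.71,0,0.001,0.001],[0.254,0.028,0.75,0,0.001,0.001],[0.254,0.028,0.775,0,0.001,0.001],[0.254,0.028,0.79,0,0.001,0.001],[0.254,0.028,0.8,0,0.001,0.001],[0.254,0.028,0.805,0,0.001,0.001],[0.254,0.028,0.805,0,0.001,0.001],[0.254,0.028,0.805,0,0.001,0.001]])

```text
time_s: 24.12
position: [0.6161, 0.1502, 0.0366]
tcp_rot: [[0.991, 0.132, 0.001], [0.132, -0.991, 0.0], [0.001, 0.0, -1.0]]
force: [-0.7, -0.9, -1.4]
opening: 0.619
```

>>> carry_out(targets=[[0,0,0.003,0,0,0],[0,0,0.006,0,0,0],[0,0,0.009,0,0,0],[0,0,0.009,0,0,0]])

```text
time_s: 24.62
position: [0.616, 0.1502, 0.0347]
tcp_rot: [[0.991, 0.132, 0.001], [0.132, -0.991, 0.0], [0.001, 0.0, -1.0]]
force: [-0.3, -1.0, -1.0]
opening: 0.615
```

>>> carry_out(targets=[[0,0,0.002,0,0,0],[0,0,0.004,0,0,0],[0,0,0.004,0,0,0]])

```text
time_s: 25.0
position: [0.6161, 0.1502, 0.0344]
tcp_rot: [[0.991, 0.132, 0.001], [0.132, -0.991, 0.0], [0.001, 0.0, -1.0]]
force: [-1.7, -0.9, 2.6]
opening: 0.616
```

>>> carry_out(targets=[[0,0,0,0,0,0],[0,0,0,0,0,0],[0,0,0,0,0,0],[0,0,-0.04,0,0,0],[0,0,-0.12,0,0,0],[0,0,-0.35,0,0,0],[0,0,-0.65,0,0,0],[0,0,-0.9,0,0,0],[-0.2,0,-0.9,0,0,0],[-0.2,0,-0.9,0,0,0],[-0.2,0,-0.9,0,0,0]], jaw=0.5)

```text
time_s: 26.38
position: [0.5769, 0.1449, 0.2154]
tcp_rot: [[0.991, 0.132, 0.003], [0.132, -0.991, 0.0], [0.003, 0.0, -1.0]]
force: [-0.1, -0.3, -0.2]
opening: 0.75
```

Run:
```python
from h import *
s,im=shot("c4");print(s["position"],s["qvel"])
crop(im,150,20,350,290,3,"pics/c4c.png")
go([0.57,-0.198,0.21],Rd(-83.9))
```

```text
[0.5769 0.1449 0.2154] [-0.083   1.4453 -1.2584  0.0679 -0.1729 -0.0764]
from [0.5772 0.1449 0.215 ] shift [-0.2618  1.6947  0.0247] turn [ 0.0001 -0.0018  0.0163] mm 343.0002193983976 deg 1.4797490173513759
```

View pics/c4c.png

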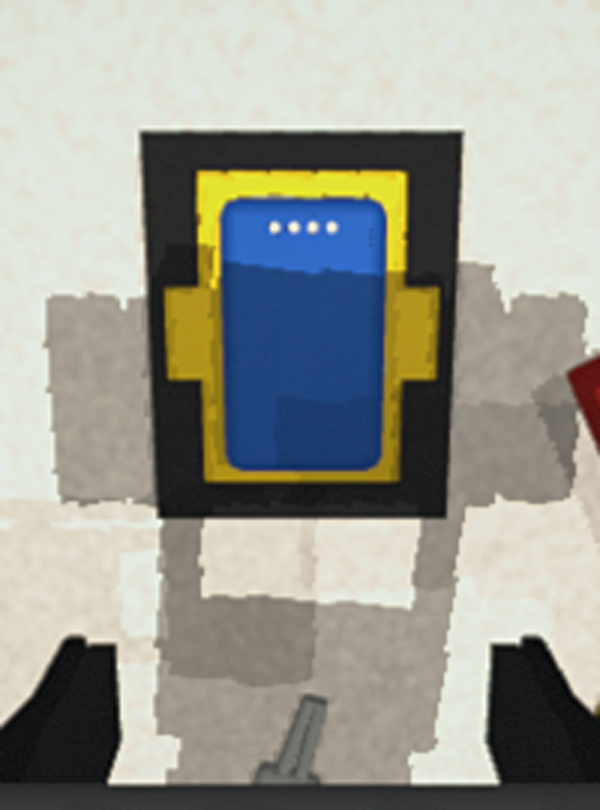

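>>> carry_out(targets=[[-0.04,0.25,0,0,0,0],[-0.08,0.5,0,0,0,0.01],[-0.12,0.75,0,0,-0.002,0.016],[-0.15,1,0,0,-0.002,0.016],[-0.15,1,0,0,-0.002,0.016]], jaw=1)

```text
time_s: 27.05
position: [0.5753, -0.0614, 0.2148]
tcp_rot: [[0.995, 0.101, 0.001], [0.102, -0.995, -0.001], [0.001, 0.001, -1.0]]
force: [0.3, -0.0, -0.1]
opening: 0.999
```

Run:
```python
from h import *
go([0.57,-0.198,0.21],Rd(-83.9))
```

```text
from [ 0.5753 -0.0614  0.2148] shift [-0.0958  0.6768  0.0248] turn [ 0.0009 -0.0006 -0.003 ] mm 136.80663461751914 deg 0.2927320507619342
```

>>> carry_out(targets=[[-0.04,0.25,0.01,0,0,-0.003],[-0.08,0.5,0.02,0.001,0,-0.003],[-0.096,0.677,0.02,0.001,0,-0.003],[-0.096,0.677,0.02,0.001,0,-0.003],[-0.096,0.677,0.02,0.001,0,-0.003],[-0.096,0.677,0.02,0.001,0,-0.003]])

```text
time_s: 27.8
position: [0.5701, -0.1963, 0.2108]
tcp_rot: [[0.994, 0.108, 0.0], [0.108, -0.994, 0.001], [0.001, -0.001, -1.0]]
force: [-0.7, 0.1, 0.3]
opening: 1.001
```

Run:
```python
from h import *
s,im=shot("d1");print(s["position"],s["qvel"])
crop(im,190,50,310,210,5,"pics/d1c.png")
```

```text
[ 0.5701 -0.1963  0.2108] [-0.0484 -0.1819  0.0773 -0.1306 -0.0618 -0.0654]
```

View pics/d1c.png

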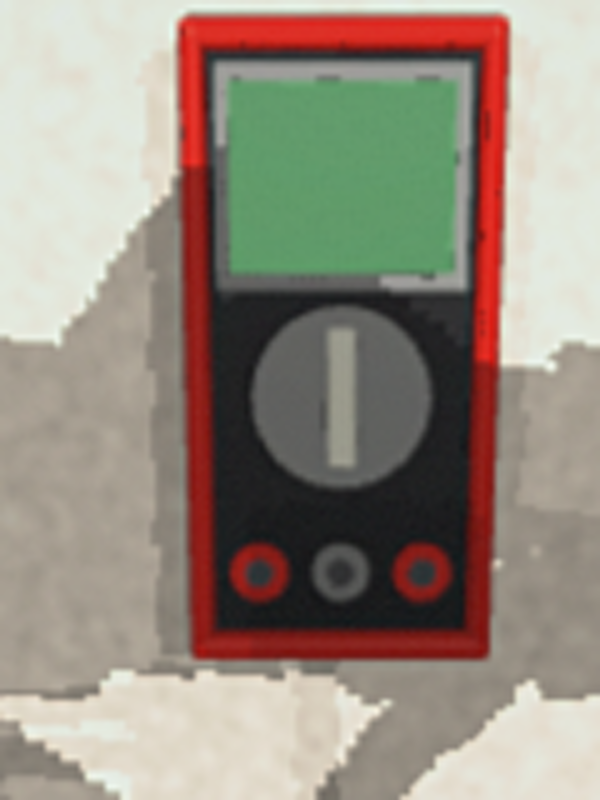

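Run:
```python
from h import *
ps,im=load("d1")
f=lambda p:(np.array(p)+.5)/5+[190,50]-.5
rect("wrist",f([[179,15],[510,16],[489,659],[192,658]]),.03,ps)
go([0.6227,-0.1974,0.075],Rd(-83.9))
go([0.6227,-0.1974,0.033],Rd(-83.9))
```

```text
corner mean [ 0.6228 -0.1976] minrect c 622.7716064453125 -197.64926147460938 wh 118.46798706054688 58.96653747558594 ang 6.124743461608887
   side 58.8 -84.0
   side 118.3 -173.8
   side 59.0 95.9
   side 118.3 6.1
from [ 0.5701 -0.1964  0.2109] shift [0.2607 0.0337 0.6796] turn [-0.0004 -0.0004  0.0012] mm 145.73972958533145 deg 0.11869163467983523
from [ 0.5701 -0.1964  0.2109] shift [0.2606 0.0338 0.8896] turn [-0.0004 -0.0004  0.0012] mm 185.5244061849638 deg 0.11869163467983523
```

>>> carry_out(targets=[[0.1,0.01,0.2,0,0,0.001],[0.2,0.02,0.4,0,0,0.001],[0.26,0.034,0.58,0,0,0.001],[0.26,0.034,0.68,0,0,0.001],[0.26,0.034,0.74,0,0,0.001],[0.26,0.034,0.8,0,0,0.001],[0.26,0.034,0.86,0,0,0.001],[0.26,0.034,0.905,0,0,0.001],[0.26,0.034,0.905,0,0,0.001],[0.26,0.034,0.905,0,0,0.001]])

```text
time_s: 29.1
position: [0.6229, -0.1976, 0.0303]
tcp_rot: [[0.994, 0.106, 0.001], [0.106, -0.994, 0.0], [0.001, -0.0, -1.0]]
force: [0.8, 0.4, -0.6]
opening: 1.0
```

>>> carry_out(targets=[[0,0,0,0,0,0],[0,0,0,0,0,0],[0,0,0,0,0,0],[0,0,0,0,0,0],[0,0,0,0,0,0]], jaw=-1)

```text
time_s: 29.72
position: [0.623, -0.1976, 0.0304]
tcp_rot: [[0.994, 0.106, 0.001], [0.106, -0.994, 0.0], [0.001, -0.0, -1.0]]
force: [0.1, -0.6, 1.9]
opening: 0.687
```

>>> carry_out(targets=[[0,0,-0.03,0,0,0],[0,0,-0.1,0,0,0],[0,0,-0.3,0,0,0],[0,0,-0.55,0,0,0],[0,0,-0.8,0,0,0],[0,0,-0.85,0,0,0],[0,0,-0.85,0,0,0],[0,0,-0.85,0,0,0]])

```text
time_s: 30.72
position: [0.6212, -0.197, 0.1982]
tcp_rot: [[0.994, 0.106, -0.003], [0.106, -0.994, 0.003], [-0.003, -0.003, -1.0]]
force: [0.0, 0.3, -3.1]
opening: 0.689
```

Run:
```python
from h import *
s,im=shot("d2");print(s["position"],s["force"])
go([0.38,0.287,0.2],Rd(-73.8))
```

```text
[ 0.6212 -0.197   0.1982] [ 0.0472  0.3139 -3.1071]
from [ 0.6213 -0.197   0.1979] shift [-0.9423 -2.5347 -0.0002] turn [-0.0021  0.0015 -0.1122] mm 540.8369216002827 deg 10.098915669691825
```

View pics/d2.png

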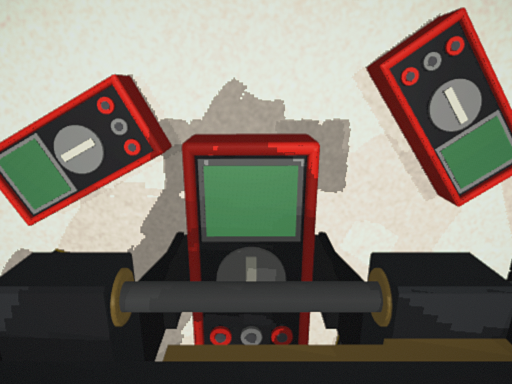

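>>> carry_out(targets=[[-0.08,-0.25,0,0,0,0],[-0.16,-0.5,0,0,0,-0.03],[-0.25,-0.75,0,0,0,-0.06],[-0.37,-1,0,-0.002,0.001,-0.11],[-0.37,-1,0,-0.002,0.001,-0.112]])

```text
time_s: 31.4
position: [0.5217, -0.0023, 0.1968]
tcp_rot: [[0.959, 0.283, -0.009], [0.283, -0.959, 0.002], [-0.008, -0.005, -1.0]]
force: [-0.1, -0.1, -1.1]
opening: 0.682
```

Run:
```python
from h import *
go([0.38,0.287,0.2],Rd(-73.8))
```

```text
from [ 0.5217 -0.0023  0.1968] shift [-0.2701 -1.5879 -0.0058] turn [-0.0031  0.0052  0.0027] mm 322.135718937218 deg 0.5997461284501119
```

>>> carry_out(targets=[[-0.04,-0.25,0,-0.003,0.005,0.003],[-0.09,-0.5,0,-0.003,0.005,0.003],[-0.13,-0.75,0,-0.003,0.005,0.003],[-0.17,-1,0,-0.003,0.005,0.003],[-0.17,-1,0,-0.003,0.005,0.003]])

```text
time_s: 32.02
position: [0.4307, 0.1818, 0.1972]
tcp_rot: [[0.959, 0.283, -0.003], [0.283, -0.959, -0.0], [-0.003, -0.001, -1.0]]
force: [-0.2, -0.5, -2.0]
opening: 0.69
```

Run:
```python
from h import *
go([0.38,0.287,0.2],Rd(-73.8))
```

```text
from [0.4307 0.1818 0.1972] shift [-0.0943 -0.5761 -0.0134] turn [-0.0005  0.002   0.0024] mm 116.77628506271886 deg 0.2890753304591592
```

>>> carry_out(targets=[[-0.04,-0.25,0,0,0.002,0.002],[-0.09,-0.5,0,0,0.002,0.002],[-0.094,-0.576,0,0,0.002,0.002],[-0.094,-0.576,0,0,0.002,0.002],[-0.094,-0.576,0,0,0.002,0.002],[-0.094,-0.576,0,0,0.002,0.002]])

```text
time_s: 32.78
position: [0.3809, 0.2859, 0.1972]
tcp_rot: [[0.961, 0.278, -0.0], [0.278, -0.961, 0.0], [-0.0, -0.001, -1.0]]
force: [-0.4, 0.5, -2.5]
opening: 0.687
```

Run:
```python
from h import *
s,im=shot("d3");print(s["position"],s["qvel"])
crop(im,150,0,350,270,3,"pics/d3c.png")
```

```text
[0.3809 0.2859 0.1972] [ 0.3057 -0.2786  0.075   0.1396  0.1426 -0.0242]
```

View pics/d3c.png

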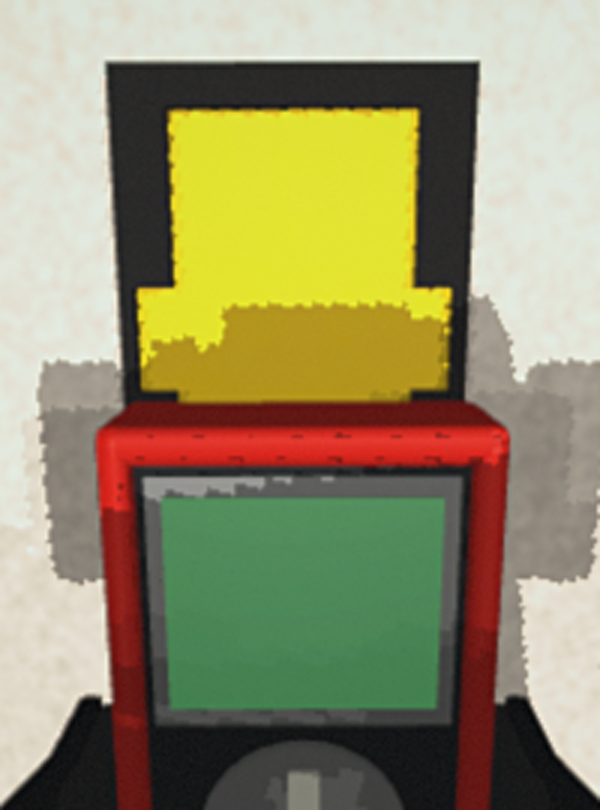

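Run:
```python
from h import *
ps,im=load("d3")
f=lambda p:(np.array(p)+.5)/3+[150,0]-.5
print("notches");rect("wrist",f([[136,288],[451,287],[449,391],[140,391]]),.004,ps)
a=np.radians(16.2);u=np.array([np.cos(a),np.sin(a)])
for n,pts,z,h in(("cut",[[167,109],[419,109]],.004,.068),("tile",[[106,62],[479,62]],.012,.08)):
    q=ray("wrist",f(pts),z,ps)[:,:2];d=q[0]-q[1]
    print(n,np.linalg.norm(d),np.degrees(np.arctan2(d[1],d[0]))-90,q.mean(0)-h*u)
q=ray("wrist",f([[97,432],[509,432]]),ps[0][2],ps);d=q[0]-q[1];print("mm end",q,np.degrees(np.arctan2(d[1],d[0]))-90,np.linalg.norm(d))
print("mm centre/tcp along x",u@(q.mean(0)[:2]-ps[0][:2]))
go([0.4370,0.3040,0.0344],Rd(-73.8))
```

```text
notches
corner mean [0.436 0.305] minrect c 436.12762451171875 304.9125671386719 wh 32.778202056884766 101.41426849365234 ang 16.067537307739258
   side 100.4 -73.8
   side 32.8 -162.6
   side 101.4 106.1
   side 32.5 15.6
cut 0.07643183019640414 16.07826123996064 [0.4363 0.3051]
tile 0.10905865052213205 16.079892276993746 [0.4358 0.3049]
mm end [[0.4292 0.3304 0.1972]
 [0.4453 0.2745 0.1972]] 16.065830210051445 0.05815986264736196
mm centre/tcp along x 0.0586991240487663
from [0.3808 0.286  0.1973] shift [ 0.2948 -0.0078  0.8143] turn [-0.0004  0.     -0.0008] mm 173.21991676253097 deg 0.07932677139589553
```

Run:
```python
from h import *
go([0.4361,0.3050,0.0344],Rd(-73.9))
```

```text
from [0.3808 0.286  0.1973] shift [ 0.2919 -0.0138  0.8143] turn [-0.0004  0.      0.0003] mm 173.03686602410423 deg 0.04364480066150067
```

>>> carry_out(targets=[[0.15,-0.007,0.1,0,0,0],[0.292,-0.014,0.3,0,0,0],[0.292,-0.014,0.5,0,0,0],[0.292,-0.014,0.64,0,0,0],[0.292,-0.014,0.71,0,0,0],[0.292,-0.014,0.75,0,0,0],[0.292,-0.014,0.775,0,0,0],[0.292,-0.014,0.79,0,0,0],[0.292,-0.014,0.8,0,0,0],[0.292,-0.014,0.805,0,0,0],[0.292,-0.014,0.805,0,0,0],[0.292,-0.014,0.805,0,0,0]])

```text
time_s: 34.33
position: [0.4362, 0.3051, 0.0364]
tcp_rot: [[0.961, 0.278, 0.0], [0.278, -0.961, 0.001], [0.0, -0.001, -1.0]]
force: [-0.1, 0.2, -2.2]
opening: 0.691
```

>>> carry_out(targets=[[0,0,0.003,0,0,0],[0,0,0.006,0,0,0],[0,0,0.009,0,0,0],[0,0,0.009,0,0,0]])

```text
time_s: 34.83
position: [0.4361, 0.3051, 0.0345]
tcp_rot: [[0.961, 0.278, -0.0], [0.278, -0.961, 0.001], [0.0, -0.001, -1.0]]
force: [0.4, 1.1, -2.7]
opening: 0.688
```

>>> carry_out(targets=[[0,0,0.002,0,0,0],[0,0,0.004,0,0,0],[0,0,0.004,0,0,0]])

```text
time_s: 35.2
position: [0.4361, 0.3051, 0.0344]
tcp_rot: [[0.961, 0.278, 0.0], [0.278, -0.961, 0.001], [0.0, -0.001, -1.0]]
force: [0.1, -0.8, 5.7]
opening: 0.69
```

>>> carry_out(targets=[[0,0,0,0,0,0],[0,0,0,0,0,0],[0,0,0,0,0,0],[0,0,-0.04,0,0,0],[0,0,-0.12,0,0,0],[0,0,-0.35,0,0,0],[0,0,-0.65,0,0,0],[0,0,-0.95,0,0,0],[-0.15,0,-1,0,0,0],[-0.15,0,-1,0,0,0],[-0.15,0,-1,0,0,0]], jaw=0.6)

```text
time_s: 36.58
position: [0.4076, 0.2967, 0.2346]
tcp_rot: [[0.961, 0.278, 0.001], [0.278, -0.961, 0.001], [0.002, -0.001, -1.0]]
force: [0.3, 0.7, 0.9]
opening: 0.802
```

Run:
```python
from h import *
s,im=shot("d4");print(s["position"],s["qvel"])
cv2.imwrite("pics/d4s.png",bot.capture("scene"))
```

```text
[0.4076 0.2967 0.2346] [-0.1071  1.5273 -0.5284  0.0467 -0.0196  0.0534]
```

View pics/d4.png

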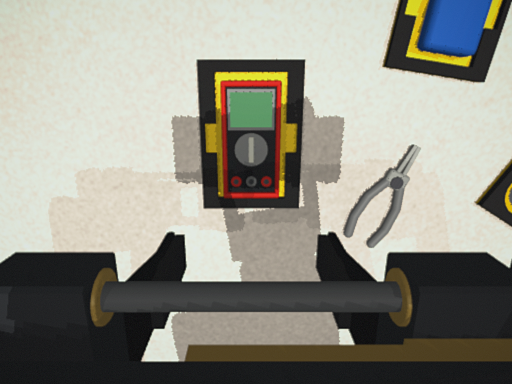

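View pics/d4s.png

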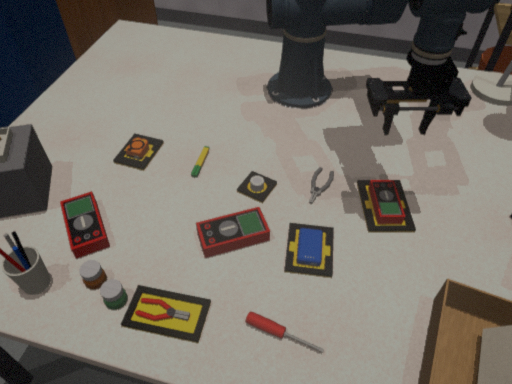

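Run:
```python
from h import *
ps,im=load("d4");crop(im,180,45,320,225,4,"pics/d4c.png")
s=cv2.imread("pics/d4s.png");a=[s[y-38:y+38,x-38:x+38] for x,y in((138,150),(257,186),(386,204),(310,249))]
a=[cv2.resize(c,None,fx=4,fy=4,interpolation=cv2.INTER_CUBIC) for c in a]
cv2.imwrite("pics/d4m.png",cv2.resize(np.vstack([np.hstack(a[:2]),np.hstack(a[2:])]),(600,600)))
```

```text
(no output)
```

View pics/d4m.png

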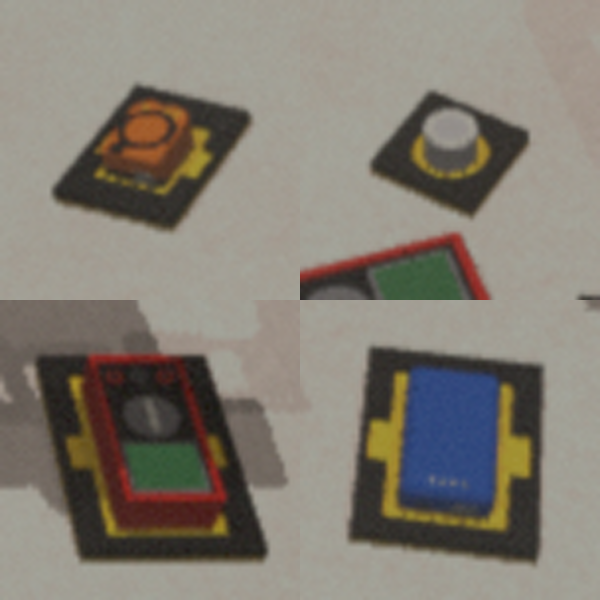

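View pics/d4c.png

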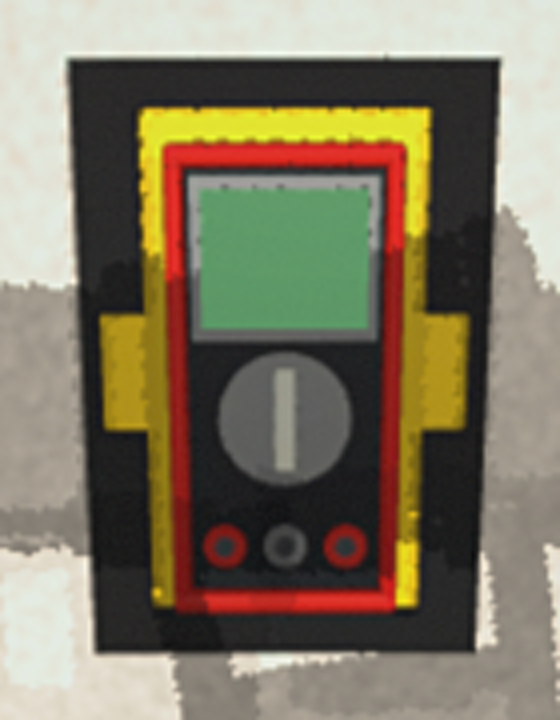

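All four tools sit flat and lined up in their cut-outs, and the gripper is clear. I'm handing in.

```bash
python3 -c "
from rig import bot
print(bot.hand_in())"
```

```text
the job is handed in; nothing more can be done
None
```

I took the pile apart from the top: tin, tape measure, power bank, then multimeter. Each tool was lowered until the wrist sensed the floor at 3–7 N, then released with a small opening of the jaws. I handed in at about 37 s of the 131 s allowed.

- **Final pictures:** the last wrist and scene pictures show all four tools in their own tiles, face up and flat on the yellow floor, with yellow visible around each. By eye, the three rectangular tools are lined up with their cut-outs.
- **Centring:** I measured the tin at about 1 mm off the middle of its cut-out. For the other three I aimed at the measured tile centre and checked the result by eye only.
- **Left alone:** the pliers, highlighter and look-alike multimeters were never touched. The gripper was empty and about 23 cm above the table at hand-in.
- **Small disagreement:** the top camera and the wrist camera differed by 1–3 mm on where the tiles were. I used the wrist camera; no check failed.

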